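# Stop the toast rack rocking on its board

## Robot

A 6-joint arm with a two-finger parallel gripper is mounted at the origin on a cart in front of the work surface, level with it; the furniture and walls round the work are solid. World frame = base frame: x ahead of the robot, y to its left, z up, the work surface at z = 0. Lengths are in m, angles in rad, forces in N, time in s.
With the tool pointing down it reaches from about 0.375 to 0.75 m from the base axis. Payload 9 kg.
Tool frame: the origin (TCP) lies between the finger pads; the fingertips stand 19 mm ahead of it and the grasp point (between the pads) is the TCP; z points along the fingers, y is the line along which they close (so a half turn about z gives the same grasp; the last joint's range is limited). The gripper opens to 85 mm and grips with 20 to 120 N. Pads are 22 mm wide; open, the fingers measure 114 mm over their backs; the gripper's body (76 mm by 85 mm) begins 54 mm behind the grasp point. The pads swing forward as they close: fully open they stand 13 mm farther back than shut.
Start: joints at [-1.322, 0.104, 0.097, 1.564, 0, 1.353], TCP at [0.27, -0.536, 0.25] pointing down, gripper open.
Joint ranges: [-2.99, 2.99], [-0.84, 1.86], [-1.1, 1.16], [-1.84, 2.11], [-1.51, 1.56], [-3.14, 3.14]. Speed limits (rad/s): [2.22, 2.22, 2.57, 3.14, 3.14, 3.14].

## Interface

Orientations are given as a unit quaternion [x, y, z, w].
In Python, from workcell import status, snapshot, camera_model, r, find_in, silhouettes gives the robot as it stands. The module is installed in compiled form; this text tells all that it offers.
- The arm moves only by the tool drive_tool, never from a script. Its argument "deltas" is a list of rows, each a list of 7 numbers: the turn, a rotation vector about the world's x, y, z in degrees, then the shift along the world's x, y, z in cm, then the opening in per cent of the stroke, from 0 (shut) to 100 (fully open). A call has 1 to 20 rows; each row is the pose to reach, as a shift and turn from the pose commanded when the call began; what a row does not reach only later rows make up. A row lasts 1/8 s, in which the tool goes at most 62.5 mm and 10.7 degrees, less where a joint would pass 70% of its speed; a pose out of reach is approached as far as the arm can. A call with a gripper value outside its range is refused whole. The fingers move at their own pace and stop on an object; the grip force is fixed at half the most. Time passes only in rows, so rows that repeat a pose let the fingers close. It gives the time, the measured TCP pose, the force, the opening and the grip force at its end, in the units of the state.
- status.get_state(): the state, without advancing time (a new reading comes with each control period).
- snapshot(name): name is "scene" or "top" or "wrist"; returns the picture (400x640x3 uint8, red, green, blue); there is no depth.
- camera_model(name): a dict with "fov_y" (degrees; the focal length in pixels is half the picture's height over the tangent of half this angle, whatever the lens; pixels are square), "cx", "cy" (the principal point, pixels), "R" (3x3) and "t" (3): a world point X has camera coordinates R X + t; the wrist camera has in their place "mount" (4x4, takes a point from camera to tool coordinates, whose origin is the TCP and whose axes are the flange's). Camera axes: x right, y down, z forward; pixel columns grow to the right and rows downward; lengths in m; the calibration is good to about 2 mm. A picture is of the moment at which its call begins: read the wrist's pose just before it. camera_model takes no time and is no camera call.
- r.finish_job(): hands the job in; it is judged then, once.
Trained networks look in the newest picture that a camera, given by its name, has taken for a name from the list of things; names that differ only in an ending like _2 or _b are one class to them, and where a whole thing is asked for, a point or a joint stands for the part that bears it (a point fixed in the world has none). Each returns a list of dicts, best first, with "conf" (0 to 1); they miss things now and then, are a little off and sometimes report something else, mostly with a low value. They report only what shows in the picture. A call takes as long as a camera call.
- find_in(camera, label): "rect" ([centre column, centre row, width, height] in pixels, round what is visible of it).
- silhouettes(camera, label): "region" (400x640 bool, what is visible of it) and "rect" ([centre column, centre row, width, height] in pixels, round what is visible of it).
The state is a dict: "t": time; "joint_pos": joint angles; "qd": joint speeds; "tau": joint torques, N m; "ee_pos": TCP position; "orientation": TCP orientation; "force": force on the tool from outside, world axes, zero at the start; "wrist_torque": the same for the moment, N m; "width": finger opening in m; "grip_force": force on a finger pad.
Only numpy, scipy, OpenCV 4.12 (cv2) and the standard library are available. Lean on these libraries where they do the work, as an engineer would, in place of code of your own. Each camera call takes 0.05 s, during which the arm holds its last target. There are 200 camera calls.

## Task

The toast rack with the brown wooden grip has been put down askew, with two of its feet up on the raised side rails of its serving board, so it rocks. Turn it where it stands, without carrying it off or lifting it high, until it is square to its board with all four feet between the rails, flat on the board, and let go. Leave the other toast rack (black grip) and the teal mug alone.

Things in the scene. Friction and masses are not known exactly. Their poses are not given: they have to be found in the camera images.
- rack: Rack to turn: steel wire, 142 (x) x 84 (y) x 108 mm, 0.35 kg. 12 mm ball feet at x +-65, y +-36. Origin: centre, level with the feet's undersides; z up. Brown wooden grip: round bar along x, 16 mm thick, 90 long, axis 100 mm above the origin; clear 21 mm below it between its posts at x +-36, then wire hoops. Mass centre 10 mm to +x. Starts twisted 37-54 deg counter-clockwise from the board, leaning 7 deg. Either end may face either way.
- board: Pale wooden serving board under that rack, fixed, on the left or right: 240 mm long (x) x 168 wide (y). Origin: centre of the underside; z up; flat top 14 mm above it. A raised rail (darker, 30 mm wide, 8 mm higher than the flat) runs along each long side; the flat between is 108 mm wide, open at the ends: the rack, centred with its x axis parallel to the board's, has 12 mm of play to each rail.
- black_rack: A second toast rack of the same form and size, in dark wire with a black grip, standing true on a board of its own on the other side. To be left alone. Origin and axes as for the first rack.
- mug: Teal mug, 68 x 99 mm and 73 mm high, standing behind the boards on the worktop. To be left alone. Origin: centre of its underside.

How it is judged:
By the outcome, as a careful person would: the job done as asked, in the order asked, and still so for the second after the job is handed in, with the robot touching nothing.
It also fails if it takes over 32 s, if anything falls off the work surface, if the arm or the gripper's body presses on something with over 40 N, if the wrist force passes 120 N, or if a joint passes its speed limit or range.

## Working session

There is one attempt and no reset: what is moved stays moved. The work goes in short steps, Python scripts to look and compute and a tool call to move; the robot and the scene stay as the last step left them, time stands still between calls to the robot, and variables do not carry over. Pictures are saved under pics/ and viewed, at most 10 in all, crops included, and the job is handed in when it is done.

Besides the shell and the picture viewer there is one more tool, called after ">>>" as a command line: name --pt "numbers of a row" for each row, then --argument value for the rest. drive_tool: Moves the arm, as the interface text tells. Its arguments: {"type":"object","properties":{"deltas":{"type":"array"}},"required":["deltas"]}

```bash
mkdir -p pics
python3 - <<'E'
from workcell import status, snapshot, camera_model, r, find_in, silhouettes
import cv2, numpy as np
ims=[]
for c in("scene","top"):
    im=snapshot(c); cv2.imwrite(f"pics/{c}0.png",im[:,:,::-1])
    m=camera_model(c); print(c,m['fov_y'],m['cx'],m['cy'],np.round(m['R'],4).tolist(),np.round(m['t'],4).tolist())
    for l in("rack","board","black_rack","mug"):
        print(l,[(np.round(d['rect']).tolist(),round(d['conf'],2)) for d in find_in(c,l)])
print(camera_model("wrist"))
s=status.get_state();print(s['t'],s['orientation'],s['force'])
E
```

```text
scene 48.51408480023741 315.7426917905938 193.2546998526527 [[-0.8936, -0.4488, 0.0086], [-0.2971, 0.5771, -0.7607], [0.3364, -0.6824, -0.649]] [0.5124, 0.2318, 0.7937]
rack [([372.0, 184.0, 117.0, 75.0], 0.45)]
board [([371.0, 185.0, 117.0, 74.0], 0.83)]
black_rack [([297.0, 292.0, 86.0, 81.0], 0.85)]
mug [([266.0, 191.0, 31.0, 40.0], 0.82)]
top 55.30155437207251 318.63322784971035 196.7889826129576 [[-0.0009, -0.9999, -0.0108], [-0.9874, 0.0026, -0.1582], [0.1582, 0.0105, -0.9874]] [0.0161, 0.6237, 0.8415]
rack [([403.0, 249.0, 68.0, 68.0], 0.85)]
board [([398.0, 246.0, 74.0, 112.0], 0.64)]
black_rack [([234.0, 247.0, 39.0, 62.0], 0.85)]
mug [([332.0, 166.0, 38.0, 31.0], 0.9)]
{'fov_y': 67.69129483611403, 'cx': 319.83563699097806, 'cy': 198.04854769386284, 'mount': array([[-1.43772581e-04, -9.63940614e-01, -2.66117402e-01,
         6.70958408e-02],
       [ 9.99999725e-01, -3.32289717e-04,  6.63372673e-04,
        -4.12245684e-04],
       [-7.27879938e-04, -2.66117233e-01,  9.63940397e-01,
        -1.23497980e-01],
       [ 0.00000000e+00,  0.00000000e+00,  0.00000000e+00,
         1.00000000e+00]])}
0.5 [9.72886943e-01 2.31281205e-01 6.15641629e-06 1.31405908e-05] [-0.13759903  0.39075055  0.3966151 ]
```

```bash
ls pics
```

```text
scene0.png
top0.png
```

Run:
```python
import cv2, numpy as np
a=cv2.imread("pics/scene0.png")[100:350,200:460];b=cv2.imread("pics/top0.png")[130:330,180:480]
a=cv2.resize(a,None,fx=2.3,fy=2.3);b=cv2.resize(b,None,fx=2.66,fy=2.66,interpolation=cv2.INTER_CUBIC)
cv2.imwrite("pics/a.png",a);cv2.imwrite("pics/b.png",b)
```

```text
(no output)
```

View pics/a.png

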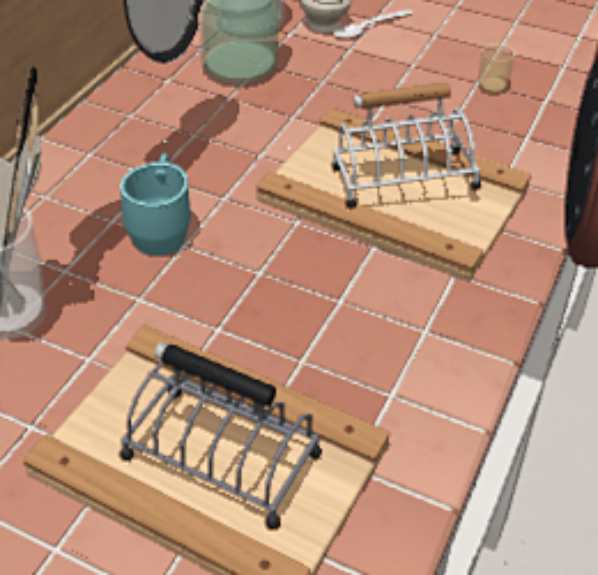

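View pics/b.png

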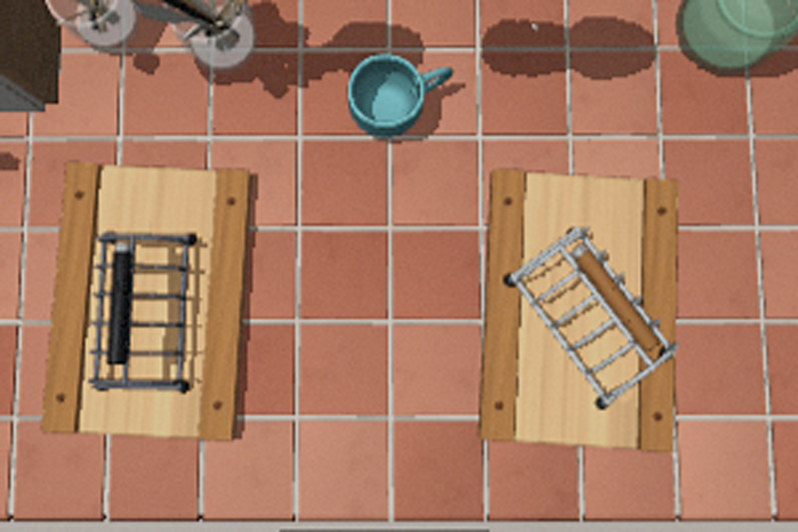

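The scene crop shows the brown-grip rack askew on the far board, with its grip from (360,101) to (450,91). The top crop shows the same rack with its feet at about (510,281), (575,232), (670,348) and (602,404). The board corners are at (492,170), (678,180), (672,450) and (482,438). I'll fit the poses to these points.

```bash
cat > h.py <<'E'
import numpy as np
from scipy.optimize import least_squares
from scipy.spatial.transform import Rotation as Ro
from workcell import camera_model
CM={c:camera_model(c) for c in("scene","top")}
def proj(c,X,cm=None):
    m=cm or CM[c]; p=np.atleast_2d(X)@np.array(m['R']).T+m['t']; f=200/np.tan(np.radians(m['fov_y']/2))
    return p[:,:2]/p[:,2:]*f+[m['cx'],m['cy']]
def wristcam(s):
    m=camera_model("wrist"); T=np.eye(4);T[:3,:3]=Ro.from_quat(s['orientation']).as_matrix();T[:3,3]=s['ee_pos']
    I=np.linalg.inv(T@np.array(m['mount'])); return dict(fov_y=m['fov_y'],cx=m['cx'],cy=m['cy'],R=I[:3,:3],t=I[:3,3])
E
python3 - <<'E'
from h import *
t=lambda L:np.array(L)/2.66+[180,130]; sc=lambda L:np.array(L)/2.3+[200,100]
# board top corners, rails top z=.022: image TL,TR,BR,BL = (+x,+y),(+x,-y),(-x,-y),(-x,+y)
C=np.array([[.12,.084,.022],[.12,-.084,.022],[-.12,-.084,.022],[-.12,.084,.022]])
pt=t([(492,170),(678,180),(672,450),(482,438)])
ps=sc([(528,181),(329,115),(258,188),(470,265)])
bw=lambda p:C@Ro.from_euler('z',p[2]).as_matrix().T+[p[0],p[1],0]
tw=bw([.45,-.17,0]); 
orders=[[*range(k,4),*range(k)] for k in range(4)]; orders+= [o[::-1] for o in orders]
o=min(orders,key=lambda o:np.abs(proj("scene",tw[o])-ps).sum())
f=lambda p:np.r_[(proj("top",bw(p))-pt).ravel(),(proj("scene",bw(p)[o])-ps).ravel()]
b=least_squares(f,[.45,-.17,0],loss='soft_l1');print("board",b.x.round(4),np.degrees(b.x[2]),f(b.x).round(1))
# rack: feet centers and grip ends, x axis taken toward the far end
P=np.array([[.065,.036,.006],[.065,-.036,.006],[-.065,-.036,.006],[-.065,.036,.006],[.045,0,.1],[-.045,0,.1]])
rt=t([(510,281),(575,232),(670,348),(602,404),(578,252),(658,352)])
rs=sc([(351,202),(475,183),(338,165),(455,150)]);gs=sc([(358,101),(450,91)])
rw=lambda p:P@Ro.from_rotvec(p[3:]).as_matrix().T+p[:3]
x0=np.r_[.43,-.17,.02,0,0,.65]
pr=proj("scene",rw(x0)); from scipy.optimize import linear_sum_assignment as lsa
print(pr.round(),rs.round(),gs.round())
i,j=lsa(np.linalg.norm((pr[:4]-pr[:4].mean(0))[:,None]-(rs-rs.mean(0))[None],axis=2))
if np.linalg.norm(pr[4]-gs[0])>np.linalg.norm(pr[4]-gs[1]): gs=gs[::-1]
f2=lambda p:np.r_[(proj("top",rw(p))-rt).ravel(),(proj("scene",rw(p))-np.r_[rs[j],gs]).ravel()]
q=least_squares(f2,x0,loss='soft_l1');R=Ro.from_rotvec(q.x[3:])
print("rack",q.x.round(4),R.as_euler('ZYX',True),f2(q.x).round(1).reshape(-1,2).tolist());print(rw(q.x).round(4),R.as_matrix().round(3))
E
```

```text
board [ 0.5116 -0.1719 -0.0633] -3.6267963104960095 [-0.2 -0.7 -0.1 -0.3  0.6  1.  -1.   0.8  0.8 -3.1 -0.2 -3.4 -2.  -0.8
  0.3  1.2]
[[381. 201.]
 [372. 181.]
 [424. 175.]
 [435. 194.]
 [390. 157.]
 [429. 152.]] [[353. 188.]
 [407. 180.]
 [347. 172.]
 [398. 165.]] [[356. 144.]
 [396. 140.]]
rack [ 0.5021 -0.1775  0.0227  0.0847  0.0745  0.6275] [36.11996302  2.51422467  5.84375663] [[0.6, 0.1], [-0.3, 1.0], [-1.0, 2.1], [0.9, -0.3], [2.1, 1.9], [-0.8, -0.9], [-0.2, -0.2], [-1.2, -0.3], [-0.8, -0.5], [-0.1, 0.7], [-38.4, 4.0], [40.0, -5.2]]
[[ 0.5341 -0.1106  0.0294]
 [ 0.5761 -0.1686  0.0221]
 [ 0.4712 -0.2452  0.0278]
 [ 0.4292 -0.1871  0.0351]
 [ 0.5479 -0.1567  0.1201]
 [ 0.4753 -0.2097  0.124 ]] [[ 0.807 -0.583  0.095]
 [ 0.589  0.806 -0.057]
 [-0.044  0.102  0.994]]
```

>>> drive_tool --pt "0 0 1 3 4.4 0 100" --pt "0 0 2 6 8.8 0 100" --pt "0 0 3 9 13.2 0 90" --pt "0 0 4 12 17.6 0 80" --pt "0 0 6 15 22 0 70" --pt "0 0 8 18 26.5 0 60" --pt "0 0 9.4 21 31 0 60" --pt "0 0 9.4 24.2 35.3 0 60" --pt "0 0 9.4 24.2 35.3 0 60" --pt "0 0 9.4 24.2 35.3 0 60" --pt "0 0 9.4 24.2 35.3 0 60"

```text
t: 1.88
ee_pos: [0.5115, -0.1838, 0.2503]
orientation: [0.951, 0.31, -0.0, 0.0]
force: [-0.4, 0.5, 0.2]
width: 0.0515
grip_force: 0.0
```

Run:
```python
from h import *
from workcell import status, snapshot, find_in
import cv2,json
s=status.get_state(); im=snapshot("wrist"); cv2.imwrite("pics/w1.png",im[:,:,::-1])
json.dump({k:np.array(s[k]).tolist() for k in('ee_pos','orientation')},open('w1.json','w'))
print(s['t'],s['ee_pos'],s['orientation'],s['joint_pos'],s['width'])
```

```text
1.875 [ 0.51153514 -0.18382021  0.25034113] [ 9.50898651e-01  3.09502411e-01 -5.96992788e-05  9.98877291e-05] [-5.85609643e-01 -6.83059989e-02 -7.69729079e-02  1.56204709e+00
 -2.17687529e-04  1.92664359e+00] 0.05148623404178479
```

View pics/w1.png

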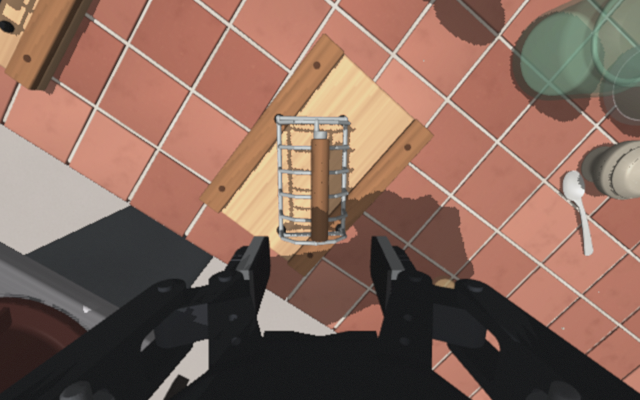

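The wrist view shows the bar running almost vertically, from (320,131) at its cap to (320,240). The visible feet are near (279,119), (346,119) and (281,235). I'll refine the fit with all three views.

Run:
```python
from h import *
import json
W=wristcam(json.load(open('w1.json')))
t=lambda L:np.array(L)/2.66+[180,130]; sc=lambda L:np.array(L)/2.3+[200,100]
C=np.array([[.12,.084,.022],[.12,-.084,.022],[-.12,-.084,.022],[-.12,.084,.022]])
bw=lambda p:C@Ro.from_euler('z',p[2]).as_matrix().T+[p[0],p[1],0]
pt=t([(492,170),(678,180),(672,450),(482,438)]); pw=np.array([(325,34),(433,133),(202,200)])
f=lambda p:np.r_[(proj("top",bw(p))-pt).ravel(),(proj(0,bw(p)[[0,1,3]],W)-pw).ravel()]
b=least_squares(f,[.5,-.17,0],loss='soft_l1');print("board",b.x.round(4),np.degrees(b.x[2]),f(b.x).round(1))
P=np.array([[.065,.036,.006],[.065,-.036,.006],[-.065,-.036,.006],[-.065,.036,.006],[.045,0,.1],[-.045,0,.1]])
rt=t([(510,281),(575,232),(670,348),(602,404),(578,252),(658,352)])
rs=np.r_[sc([(351,202),(338,165),(455,150),(475,183)]),sc([(358,101),(450,91)])]
rwp=np.array([(279,119),(346,119),(345,238),(281,235),(320,132),(320,240)])
rw=lambda p:P@Ro.from_rotvec(p[3:]).as_matrix().T+p[:3]
wt=np.array([1,1,.5,1,1,1])[:,None]
f2=lambda p:np.r_[(proj("top",rw(p))-rt),(proj("scene",rw(p))-rs),wt*(proj(0,rw(p),W)-rwp)].ravel()
q=least_squares(f2,np.r_[.502,-.177,.022,.08,.07,.63],loss='soft_l1');R=Ro.from_rotvec(q.x[3:])
print("rack",q.x.round(4),R.as_euler('ZYX',True),f2(q.x).round(1).reshape(-1,2).tolist())
print(rw(q.x).round(4),R.as_matrix().round(3))
print("lean",np.degrees(np.arccos(R.as_matrix()[2,2])),"grip",rw(q.x)[4:].mean(0))
# relative turn from a down tool of yaw 36 to grip pose
T=Ro.from_quat(json.load(open('w1.json'))['orientation']); G=R*Ro.from_euler('x',180,True)
print("turn to grip",(G*T.inv()).as_rotvec(True)); L=Ro.from_euler('z',b.x[2])*Ro.from_euler('x',180,True)
print("turn total to level",(L*T.inv()).as_rotvec(True))
```

```text
board [ 0.5127 -0.174  -0.0581] -3.3279749224221016 [ 0.3 -1.   0.4 -1.   1.7  0.3  0.1  0.5 -1.3 -2.1  2.7  1.4 -3.   0.2]
rack [ 0.5026 -0.1773  0.0243  0.0714  0.1148  0.6187] [35.75220916  4.92731644  5.82036264] [[0.4, -0.4], [-0.3, 0.8], [-0.7, 2.0], [0.8, -0.6], [0.9, 0.1], [-1.9, -2.7], [-0.7, 0.1], [-1.4, -0.1], [-0.8, -1.8], [-0.3, -0.6], [-0.4, -0.1], [-1.9, -1.8], [0.5, 1.1], [-3.2, 1.9], [-2.1, -3.9], [0.6, -3.3], [-0.0, 5.0], [-0.6, -0.1]]
[[ 0.5352 -0.1104  0.0283]
 [ 0.5766 -0.1689  0.021 ]
 [ 0.4715 -0.2445  0.0322]
 [ 0.4301 -0.186   0.0395]
 [ 0.5518 -0.1543  0.1196]
 [ 0.4791 -0.2067  0.1273]] [[ 0.809 -0.574  0.129]
 [ 0.582  0.812 -0.032]
 [-0.086  0.101  0.991]]
lean 7.620463034297789 grip [ 0.51544477 -0.18050086  0.12342588]
turn to grip [ 1.8373553   7.39586583 -0.55698756]
turn total to level [ 1.14672704e-02 -7.31368123e-03 -3.93864670e+01]
```

>>> drive_tool --pt "0.9 3.5 -0.3 0.6 0.2 -4 60" --pt "1.8 7 -0.5 1.0 0.2 -8 60" --pt "1.8 7 -0.5 0.6 0.3 -10.5 60" --pt "1.8 7 -0.5 0.35 0.3 -12.8 60" --pt "1.8 7 -0.5 0.35 0.3 -12.8 60" --pt "1.8 7 -0.5 0.35 0.3 -12.8 60"

```text
t: 2.68
ee_pos: [0.5158, -0.1806, 0.1235]
orientation: [0.95, 0.305, -0.053, -0.033]
force: [0.1, 0.6, -0.1]
width: 0.0511
grip_force: 0.0
```

Run:
```python
from workcell import status, snapshot
import cv2
s=status.get_state(); im=snapshot("wrist"); a=snapshot("scene")
cv2.imwrite("pics/w2.png",cv2.hconcat([im[:,160:480,::-1],cv2.resize(a[100:220,310:430],(400,400))[:,:,::-1]]))
print(s['t'],s['ee_pos'],s['force'])
```

```text
2.675 [ 0.51575312 -0.1805617   0.12348315] [ 0.09834647  0.6385029  -0.10647115]
```

View pics/w2.png

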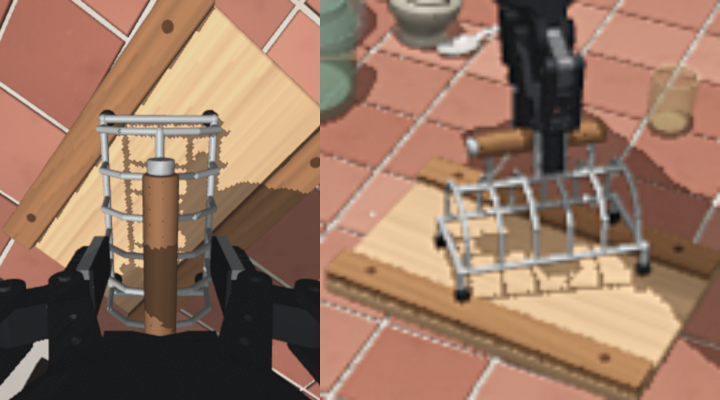

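The bar sits centred between the fingers, at column 160 in the left half, and the scene half shows the fingers at mid-grip. Closing now.

>>> drive_tool --pt "0 0 0 0 0 0 30" --pt "0 0 0 0 0 0 0" --pt "0 0 0 0 0 0 0" --pt "0 0 0 0 0 0 0" --pt "0 0 0 0 0 0 0"

```text
t: 3.4
ee_pos: [0.5159, -0.1799, 0.1228]
orientation: [0.95, 0.306, -0.053, -0.033]
force: [0.8, -0.0, 5.8]
width: 0.0138
grip_force: 58.6
```

Run:
```python
from h import *
from workcell import status
s=status.get_state();T=Ro.from_quat(s['orientation']);L=Ro.from_euler('z',-3.5,True)*Ro.from_euler('x',180,True)
v=(L*T.inv()).as_rotvec(True);print(v,s['force'],s['joint_pos'][5])
print((T*Ro.from_euler('x',180,True)).as_euler('ZYX',True))
```

```text
[ -4.10038174  -6.05441728 -39.09743677] [ 0.77454274 -0.00687136  5.82347944] 1.966301945501652
[35.87049618  4.58479492  5.51976321]
```

>>> drive_tool --pt "0 0 0 0 0 0.3 0" --pt "0 0 0 0 0 0.8 0" --pt "0 0 0 0 0 1.2 0" --pt "0 0 0 0 0 1.2 0" --pt "0 0 0 0 0 1.2 0"

```text
t: 4.03
ee_pos: [0.5155, -0.1798, 0.1342]
orientation: [0.95, 0.305, -0.053, -0.034]
force: [-0.0, 0.0, -3.2]
width: 0.0141
grip_force: 58.5
```

Lifted, with the full weight (about 3.3 N) on the wrist. Next I turn and level it.

>>> drive_tool --pt "-0.4 -0.6 -3.9 0 0.05 0 0" --pt "-0.8 -1.2 -7.8 -0.1 0.1 0 0" --pt "-1.4 -2.1 -13.7 -0.2 0.2 0 0" --pt "-2.1 -3.0 -19.6 -0.3 0.35 0 0" --pt "-2.7 -3.9 -25.4 -0.4 0.5 0 0" --pt "-3.3 -4.8 -31.3 -0.5 0.6 0 0" --pt "-3.7 -5.5 -35.5 -0.6 0.7 0 0" --pt "-4.1 -6.1 -39.1 -0.6 0.7 0 0" --pt "-4.1 -6.1 -39.1 -0.6 0.7 0 0" --pt "-4.1 -6.1 -39.1 -0.6 0.7 0 0"

```text
t: 5.28
ee_pos: [0.5095, -0.1728, 0.1343]
orientation: [1.0, -0.03, 0.0, -0.0]
force: [1.2, -0.3, -2.1]
width: 0.0142
grip_force: 58.5
```

Run:
```python
from h import *
from workcell import status, snapshot
import cv2,json
s=status.get_state(); im=snapshot("wrist"); a=snapshot("scene")
json.dump({k:np.array(s[k]).tolist() for k in('ee_pos','orientation')},open('w3.json','w'))
np.save('w3.npy',im);np.save('s3.npy',a)
cv2.imwrite("pics/w3.png",cv2.hconcat([im[:,160:480,::-1],cv2.resize(a[100:220,310:440],(433,400),interpolation=2)[:,:,::-1]]))
print(s['t'],s['ee_pos'],(Ro.from_quat(s['orientation'])*Ro.from_euler('x',180,True)).as_euler('ZYX',True),s['force'])
```

```text
5.275 [ 0.50948911 -0.17279717  0.13426067] [-3.42863881e+00 -6.10679897e-04  4.95807705e-02] [ 1.17970677 -0.32781048 -2.12055313]
```

View pics/w3.png

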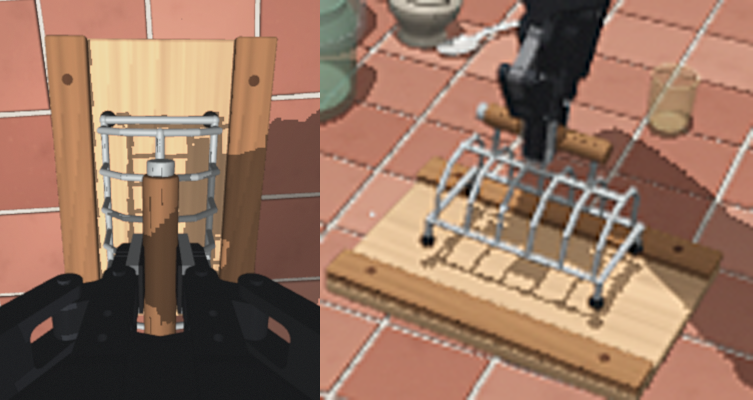

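It is square to the board and centred between the rails. In the left half the far feet are at columns 107 and 211, and the flat spans about 91–230. Lowering now.

>>> drive_tool --pt "0 0 0 0 0 -0.4 0" --pt "0 0 0 0 0 -0.8 0" --pt "0 0 0 0 0 -1.2 0" --pt "0 0 0 0 0 -1.4 0" --pt "0 0 0 0 0 -1.6 0" --pt "0 0 0 0 0 -1.6 0" --pt "0 0 0 0 0 -1.6 0"

```text
t: 6.25
ee_pos: [0.5096, -0.1729, 0.1185]
orientation: [1.0, -0.031, 0.0, -0.0]
force: [-0.4, 0.1, -1.7]
width: 0.0143
grip_force: 58.5
```

>>> drive_tool --pt "0 0 0 0 0 -0.1 0" --pt "0 0 0 0 0 -0.2 0" --pt "0 0 0 0 0 -0.3 0" --pt "0 0 0 0 0 -0.3 0" --pt "0 0 0 0 0 -0.3 0"

```text
t: 6.88
ee_pos: [0.5105, -0.173, 0.1164]
orientation: [1.0, -0.03, 0.001, -0.0]
force: [3.6, 2.9, 5.0]
width: 0.0141
grip_force: 59.4
```

In contact. I release, then back off straight up.

>>> drive_tool --pt "0 0 0 0 0 0 15" --pt "0 0 0 0 0 0 30" --pt "0 0 0 0 0 0 50" --pt "0 0 0 0 0 0 60" --pt "0 0 0 0 0 0 60" --pt "0 0 0 0 0 1 60" --pt "0 0 0 0 0 3 60" --pt "0 0 0 0 0 7 60" --pt "0 0 0 0 0 13 60" --pt "0 0 0 0 0 13 60"

```text
t: 8.12
ee_pos: [0.5116, -0.1741, 0.2523]
orientation: [1.0, -0.031, 0.004, 0.002]
force: [-0.5, 0.1, 0.0]
width: 0.0512
grip_force: 0.0
```

Run:
```python
from workcell import status, snapshot
import cv2
s=status.get_state(); im=snapshot("wrist"); a=snapshot("scene")
cv2.imwrite("pics/w4.png",cv2.hconcat([im[:,160:480,::-1],cv2.resize(a[100:220,310:440],(433,400),interpolation=2)[:,:,::-1]]))
print(s['t'],s['ee_pos'],s['force'],s['width'])
```

```text
8.125 [ 0.51156114 -0.17409699  0.25228731] [-0.47238289  0.0905192   0.0186235 ] 0.051190341028761854
```

View pics/w4.png

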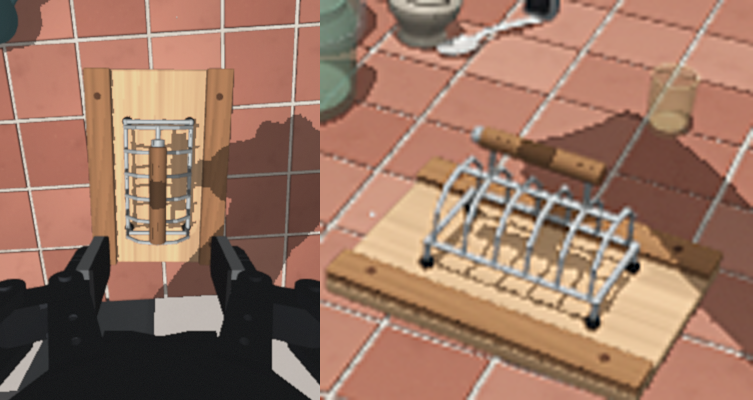

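The picture shows the rack square to the board. Its far feet are at columns 127 and 190, the flat spans about 112–206, and the feet rest on their shadows. The gripper is clear.

```bash
python3 -c "
from workcell import r
print(r.finish_job())"
```

```text
the job is handed in; nothing more can be done
None
```

The brown-grip rack now stands square on its board with all four feet on the flat between the rails, released, and the job is handed in (about 8 s on the clock); I did not touch the black-grip rack or the mug.

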